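# Seat the specimen stage plate on its studs

## Task

Fit the loose stage plate onto the grey specimen stand so the next stone can be photographed: bring it down lightly on the two studs and slide it about by feel until its holes drop over them, never forcing it, and seat it fully home, flat on the stand. Then swing the keeper across the end of the plate to lock it, let go, and leave the stones and the tub alone.

Things in the scene. Friction and masses are not known exactly. Their poses are not given: they have to be found in the camera images.
- stand: The specimen stand: a fixed grey steel block 130 (x) x 230 (y) x 24 mm high, bolted down. Origin: centre of its underside; z up. Two slots along x at y = -45 and +45 mm hold two upright studs (see stand_deck). The plate must not press on stand or studs with more than 60 N; a few newtons are enough to feel them.
- stand_deck (a point): Centre of the stand's flat top, midway between the two slots (not at the studs). Steel studs 10 mm thick, tips chamfered 0.8 mm, rise 14 mm above it at the stand's y = -45 and +45 mm. They are clamped in the slots, both at the same x, anywhere from -15 to +15 mm: this differs each time and is not measured. They do not give.
- plate: Loose aluminium stage plate, 90 (x) x 150 (y) x 6 mm, about 0.3 kg, flat on the bench. Origin: centre of its underside; z up. Two 12 mm through holes at y = -45 and +45 mm, x = 0 (same half a turn round). Seated, its underside is 24 mm above the stand's underside and the studs stand 8 mm out of its top; resting on the stud tips it is at 38 mm.
- plate_rib (a point): Centre of the top of the plate's grip rib, 51 mm above the plate's origin: an upright bar in the middle of the plate, 12 mm thick (plate y), 50 mm long (plate x), 45 mm tall above the plate's top. Grip it from above across its thickness.
- keeper (a joint): Angle (rad) of the keeper, a steel bar turning on an upright pivot at x = 0, y = +95 mm of the stand. Near 0 (-0.3 to 0.15 at the start): parked, pointing along the stand's +x, clear of the plate. It grows clockwise seen from above; pi/2: pointing along the stand's -y, across the end of the plate. Stop at 1.75. It stays where it is left.
- keeper_peg (a point): Centre of the top of the keeper's black upright peg: 10 mm thick, 30 mm tall above the bar, 36 mm from the pivot, top 68 mm above the stand's underside. The bar is 14 mm wide, reaches 42 mm from the pivot, lies 32 to 38 mm above the stand's underside (2 mm clear over a seated plate). Pushing the peg sideways takes about 2 N.
- cobble: A bystander: a brown rounded cobble, about 80 mm across, 48 mm high. Origin under its centre.
- axe: A bystander: a grey stone tool, about 60 x 90 mm, 26 mm high, lying flat. Origin at its underside.
- tub: A bystander: a white lidded tub, 70 mm across, 75 mm high. Origin under its centre.
Not all that is in view belongs to the job. Of the things like the plate, leave any that is pink or red; of the rest the smaller one is meant.

How it is judged:
By the outcome, as a careful person would: the job done as asked, in the order asked, and still so for the second after the job is handed in, with the robot touching nothing.
It also fails if it takes over 72 s, if anything falls off the work surface, if the arm or the gripper's body presses on something with over 40 N, if the wrist force passes 120 N, or if a joint passes its speed limit or range.

## Robot

A 6-joint arm with a two-finger parallel gripper is mounted at the origin on the work surface. World frame = base frame: x ahead of the robot, y to its left, z up, the work surface at z = 0. Lengths are in mm, angles in rad, forces in N, time in s.
With the tool pointing down it reaches from about 350 to 775 mm from the base axis. Payload 7.3 kg.
Tool frame: the origin (TCP) lies between the finger pads; the fingertips stand 14 mm ahead of it and the grasp point (between the pads) lies 5 mm behind it; z points along the fingers, y is the line along which they close (so a half turn about z gives the same grasp; the last joint's range is limited). The gripper opens to 92 mm and grips with 3 to 60 N. Pads are 19 mm wide; open, the fingers measure 130 mm over their backs; the gripper's body (75 mm by 190 mm) begins 47 mm behind the grasp point.
Start: joints at [-1.469, 0.342, 1.524, -0, 1.275, -0.146], TCP at [128.789, -508.979, 211.041] pointing down, gripper open.
Joint ranges: [-2.53, 2.53], [-0.77, 2.02], [0.04, 2.7], [-1, 4.14], [0.28, 2.66], [-3.11, 3.11]. Speed limits (rad/s): [2.57, 2.57, 3.14, 3.14, 3.14, 3.14].

## Interface

Orientations are given as [roll, pitch, yaw] about the fixed x, y, z axes, in that order (R = Rz(yaw) Ry(pitch) Rx(roll)).
In Python, from plant import get_obs, cams, close_job gives the robot as it stands. The module is installed in compiled form; this text tells all that it offers.
- The arm moves only by the shell command python3 -m creep 'ROWS'. ROWS is JSON, a list of rows, each an object of numbers: "hand": the opening, from 0 (shut) to 1 (fully open); "tx", "ty", "tz": the shift along the tool's x, y, z in m; "spin": the turn about the tool's z in degrees. In form: [{"hand": .., "tx": .., "ty": .., "tz": .., "spin": ..}, ...]. A call has 1 to 5 rows; each row shifts and turns the commanded pose from where the row before left it, along the tool's axes as they then stand; what a row does not reach is not made up. A row lasts 1/8 s, in which the tool goes at most 62.5 mm and 10.7 degrees, less where a joint would pass 70% of its speed; a pose out of reach is approached as far as the arm can. A call is refused whole if a number of a shift passes 0.0625 or a number of a turn 10.7, either way. A call with a gripper value outside its range is refused whole. The fingers move at their own pace and stop on an object; the grip force is fixed at half the most. Time passes only in rows, so rows that do not move let the fingers close. It gives the time, the measured TCP pose, the force, the opening and the grip force at its end, in the units of the state.
- get_obs(): the state, without advancing time (a new reading comes with each control period).
- cams.capture(name): name is "side" or "top"; returns a dict with "color" (384x512x3 uint8, red, green, blue), "K" (3x3 intrinsics, pixels), "R" (3x3) and "t" (3): a world point X has camera coordinates R X + t. Camera axes: x right, y down, z forward; pixel columns grow to the right and rows downward; lengths in mm; the calibration is good to about 2 mm. A picture is of the moment at which its call begins. There is no depth.
- close_job(): hands the job in; it is judged then, once.
The state is a dict: "time": time; "joint_positions": joint angles; "dq": joint speeds; "tau": joint torques, N m; "tool_pos": TCP position; "tcp_rot": TCP orientation; "contact_force": force on the tool from outside, world axes, zero at the start; "moment": the same for the moment, N m; "grip_width": finger opening in mm; "finger_force": force on a finger pad.
Only numpy, scipy, OpenCV 4.12 (cv2) and the standard library are available. Lean on these libraries where they do the work, as an engineer would, in place of code of your own. Each camera call takes 0.05 s, during which the arm holds its last target. There are 200 camera calls.

## Working session

There is one attempt and no reset: what is moved stays moved. The work goes in short steps, Python scripts to look and compute and a shell command to move; the robot and the scene stay as the last step left them, time stands still between calls to the robot, and variables do not carry over. Pictures are saved under pics/ and viewed, at most 10 in all, crops included, and the job is handed in when it is done.

```bash
mkdir -p pics
python3 - <<'E'
from plant import get_obs,cams
import cv2
for n in("top","side"):
    c=cams.capture(n); cv2.imwrite(f"pics/{n}0.png",c["color"][:,:,::-1]); print(n,c["K"].tolist(),c["R"].round(4).tolist(),c["t"].round(1).tolist())
o=get_obs(); print(o)
E
```

```text
top [[492.3682336489183, 0.0, 246.8242457575503], [0.0, 492.3682336489183, 192.33828655644874], [0.0, 0.0, 1.0]] [[0.0167, -0.9999, 0.0028], [-0.9899, -0.0169, -0.1408], [0.1409, -0.0004, -0.99]] [-121.0, 524.8, 1441.5]
side [[416.18360258717325, 0.0, 259.00352918857766], [0.0, 416.18360258717325, 187.7331688116314], [0.0, 0.0, 1.0]] [[-0.7772, -0.6291, -0.0134], [-0.3416, 0.4397, -0.8306], [0.5284, -0.641, -0.5566]] [347.1, 293.3, 933.9]
{'time': 0.1, 'joint_positions': array([-1.46901382e+00,  3.42633149e-01,  1.52492158e+00, -2.75740269e-05,
        1.27542713e+00, -1.46010874e-01]), 'dq': array([ 0.0007803 , -0.00192133, -0.0011877 , -0.00069586,  0.00012549,
        0.00045461]), 'tau': array([ 1.37299503e-03, -4.32005739e+01, -2.44692993e+01,  7.18665076e-02,
        5.25779079e-02, -5.07903155e-05]), 'tool_pos': array([ 128.73115929, -508.5653802 ,  210.42478374]), 'tcp_rot': array([-3.14021439e+00, -1.76031289e-04,  2.47801309e-01]), 'contact_force': array([ 0.29189898,  0.08597865, -0.37355419]), 'moment': array([-0.02662573,  0.0061079 , -0.00336271]), 'finger_force': 0.0, 'grip_width': 91.76037772840931}
```

View pics/top0.png

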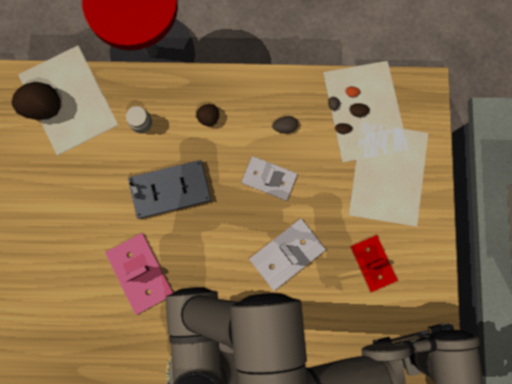

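View pics/side0.png

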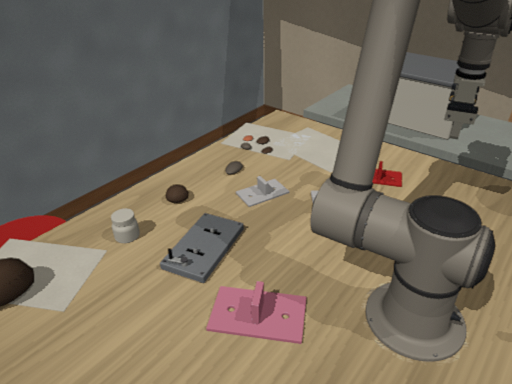

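Candidates in the top view are pink (138,272), red (374,263), a larger grey plate (288,254) about 70 px long, and a smaller grey plate (270,178) about 50 px long. 150 mm is about 51 px, so the smaller grey one is meant. The stand is at (171,189), with its keeper at the left end. I'll confirm with an enlarged crop.

```bash
cat > h.py <<'E'
import numpy as np, cv2
from plant import get_obs,cams
def ray(c,u,v,z):
    "world point on pixel (u,v) at height z"
    d=c["R"].T@np.linalg.inv(c["K"])@[u,v,1]; o=-c["R"].T@c["t"]
    return o+d*(z-o[2])/d[2]
def proj(c,X):
    p=c["K"]@(c["R"]@np.asarray(X,float)+c["t"]); return p[:2]/p[2]
def crop(c,x0,y0,w,h,k,fn):
    cv2.imwrite(fn,cv2.resize(c["color"][y0:y0+h,x0:x0+w,::-1],None,fx=k,fy=k,interpolation=cv2.INTER_CUBIC))
E
python3 - <<'E'
from h import *
c=cams.capture("top"); crop(c,120,150,190,75,4.2,"pics/c1.png")
m=((c["color"].astype(int).min(2)>130)&(np.ptp(c["color"].astype(int),axis=2)<40)).astype(np.uint8)
n,l,s,ce=cv2.connectedComponentsWithStats(m)
for i in range(1,n):
    if s[i,4]>150: print(s[i],ce[i])
E
```

```text
[  20   47   97  107 4153] [74.05923429 99.32843727]
[ 324   62  103  163 9931] [378.79991944 146.38938677]
[127 107  18  18 270] [135.52222222 115.64444444]
[ 242  157   54   42 1104] [267.4692029  177.16123188]
[ 250  219   75   71 2190] [285.48584475 254.36849315]
```

View pics/c1.png

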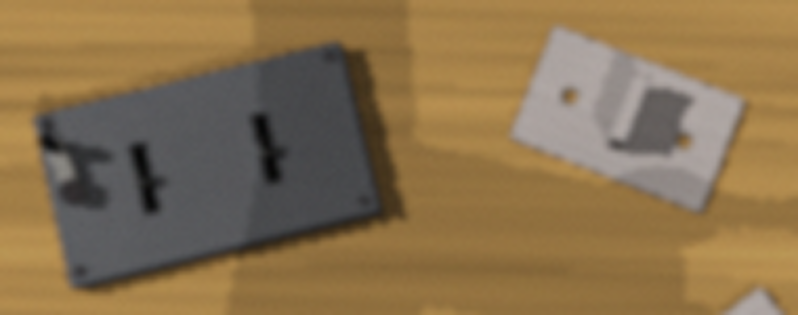

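The crop confirms it: the small grey plate has holes at crop (569,96) and (684,140). On the stand, the two slots are near (145,178) and (266,148), with the keeper at the left end. Next I'll fit the poses.

Run:
```python
from h import *
from scipy.optimize import least_squares
c=cams.capture("top"); s=cams.capture("side")
def px(p): return np.array([120,150])+(np.array(p)+.5)/4.2-.5
def fit(pts,loc,z,x0):
    P=px(pts); L=np.array(loc,float)
    def W(q):
        a,b=np.cos(q[2]),np.sin(q[2]); return np.c_[q[0]+a*L[:,0]-b*L[:,1],q[1]+b*L[:,0]+a*L[:,1],L[:,2]]
    r=least_squares(lambda q:np.concatenate([proj(c,w)-p for w,p in zip(W(q),P)]),x0)
    print(r.x.round(3),"rms px",np.sqrt((r.fun**2).mean()).round(2)); print(r.fun.reshape(-1,2).round(1).tolist()); return r.x
g=ray(c,*px((628,119)),6); 
q=fit([(558,26),(746,100),(702,212),(511,136),(569,96),(684,140)],[(45,75,6),(45,-75,6),(-45,-75,6),(-45,75,6),(0,45,6),(0,-45,6)],6,[g[0],g[1],-.4])
g=ray(c,*px((210,165)),24)
t=fit([(38,115),(338,43),(382,212),(78,288)],[(65,115,24),(65,-115,24),(-65,-115,24),(-65,115,24)],24,[g[0],g[1],.2])
def w(q,p): a,b=np.cos(q[2]),np.sin(q[2]); return [q[0]+a*p[0]-b*p[1],q[1]+b*p[0]+a*p[1],p[2]]
print("rib",w(q,(0,0,51)))
for n,p in dict(cen=(0,0,24),studA=(0,45,38),studAb=(0,45,24),studB=(0,-45,38),studBb=(0,-45,24),piv=(0,95,38),peg=(36,95,68),rib=None).items():
    X=w(t,p) if p else w(q,(0,0,51)); u=proj(c,X); print(n,np.round(X,1),"top crop",((u-[120,150])*4.2).round(),"side",proj(s,X).round(1))
crop(s,150,205,110,80,7,"pics/s1.png")
```

```text
[ 5.77847e+02 -1.80313e+02 -3.66000e-01] rms px 0.26
[[-0.4, -0.3], [-0.1, -0.1], [-0.2, 0.1], [-0.1, 0.1], [0.5, -0.1], [0.3, 0.2]]
[5.36058e+02 1.22612e+02 2.65000e-01] rms px 0.81
[[-0.9, 0.3], [1.3, -0.7], [0.8, -0.1], [-1.2, 0.4]]
rib [np.float64(577.8470137621811), np.float64(-180.31311131531334), 51]
cen [536.1 122.6  24. ] top crop [208. 162.] side [204.6 241. ]
studA [524.3 166.   38. ] top crop [143. 175.] side [195.5 247.5]
studAb [524.3 166.   24. ] top crop [147. 177.] side [196.  251.5]
studB [547.8  79.2  38. ] top crop [266. 144.] side [212.4 227.3]
studBb [547.8  79.2  24. ] top crop [268. 147.] side [212.8 231.2]
piv [511.2 214.3  38. ] top crop [ 75. 192.] side [185.2 259.9]
peg [545.9 223.7  68. ] top crop [ 55. 137.] side [171.5 247.2]
rib [ 577.8 -180.3   51. ] top crop [630. 106.] side [262.4 179.6]
```

View pics/s1.png

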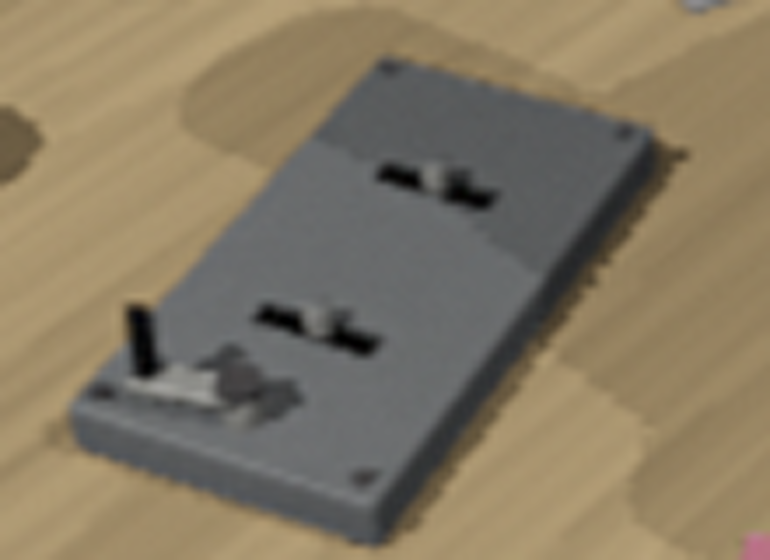

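The stand is fixed at about (536,123) with yaw 0.265, and the plate at about (578,-180) with yaw -0.366. The side crop shows the studs near the slot centres, with tips at (320,308) and (437,168), so stud x is about 0. I'll approach now.

```bash
python3 -m creep '[{"hand":1,"tx":0.043,"ty":-0.0173,"tz":0},{"hand":1,"tx":0.043,"ty":-0.0173,"tz":0},{"hand":1,"tx":0.043,"ty":-0.0173,"tz":0},{"hand":1,"tx":0.043,"ty":-0.0173,"tz":0},{"hand":1,"tx":0.043,"ty":-0.0173,"tz":0}]'
python3 -m creep '[{"hand":1,"tx":0.043,"ty":-0.0173,"tz":0},{"hand":1,"tx":0.043,"ty":-0.0173,"tz":0},{"hand":1,"tx":0.043,"ty":-0.0173,"tz":0},{"hand":1,"tx":0.043,"ty":-0.0173,"tz":0},{"hand":1,"tx":0.043,"ty":-0.0173,"tz":0}]'
python3 -m creep '[{"hand":1,"tx":0.043,"ty":-0.0173,"tz":0},{"hand":1,"tx":0.043,"ty":-0.0173,"tz":0}]'
python3 -m creep '[{"hand":0.7,"spin":8.8,"tz":0.02},{"hand":0.7,"spin":8.8,"tz":0.02},{"hand":0.7,"spin":8.8,"tz":0.02},{"hand":0.7,"spin":8.8,"tz":0.02},{"hand":0.7}]'
python3 - <<'E'
from h import *
for n in("top","side"):
    c=cams.capture(n); u=proj(c,(577.8,-180.3,51)).astype(int); print(n,u)
    crop(c,u[0]-50,u[1]-40,100,75,6,f"pics/{n}2.png")
a,b=cv2.imread("pics/top2.png"),cv2.imread("pics/side2.png"); cv2.imwrite("pics/g2.png",cv2.resize(np.hstack([a,b]),(800,300)))
E
```

```text
top [269 175]
side [262 179]invalid input at $[0]: expected keys hand, tx, ty, tz, spin
invalid input at $[0]: expected keys hand, tx, ty, tz, spin
invalid input at $[0]: expected keys hand, tx, ty, tz, spin
invalid input at $[0]: expected keys hand, tx, ty, tz, spin
```

View pics/g2.png

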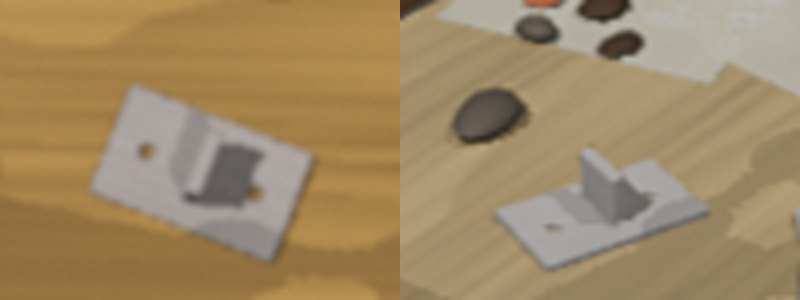

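The rows were refused because every key is required, so nothing moved. In the crop, the rib top in the side view sits at about (262,180), which matches the prediction. I'll repeat the moves with all keys.

```bash
python3 -m creep '[{"hand":1,"tx":0.043,"ty":-0.0173,"tz":0,"spin":0},{"hand":1,"tx":0.043,"ty":-0.0173,"tz":0,"spin":0},{"hand":1,"tx":0.043,"ty":-0.0173,"tz":0,"spin":0},{"hand":1,"tx":0.043,"ty":-0.0173,"tz":0,"spin":0},{"hand":1,"tx":0.043,"ty":-0.0173,"tz":0,"spin":0}]'
python3 -m creep '[{"hand":1,"tx":0.043,"ty":-0.0173,"tz":0,"spin":0},{"hand":1,"tx":0.043,"ty":-0.0173,"tz":0,"spin":0},{"hand":1,"tx":0.043,"ty":-0.0173,"tz":0,"spin":0},{"hand":1,"tx":0.043,"ty":-0.0173,"tz":0,"spin":0},{"hand":1,"tx":0.043,"ty":-0.0173,"tz":0,"spin":0}]'
python3 -m creep '[{"hand":1,"tx":0.043,"ty":-0.0173,"tz":0,"spin":0},{"hand":1,"tx":0.043,"ty":-0.0173,"tz":0,"spin":0}]'
python3 -m creep '[{"hand":0.7,"tx":0,"ty":0,"spin":8.8,"tz":0.02},{"hand":0.7,"tx":0,"ty":0,"spin":8.8,"tz":0.02},{"hand":0.7,"tx":0,"ty":0,"spin":8.8,"tz":0.02},{"hand":0.7,"tx":0,"ty":0,"spin":8.8,"tz":0.02},{"hand":0.7,"tx":0,"ty":0,"tz":0,"spin":0}]'
```

```text
time: 0.98
tool_pos: [317.1, -371.4, 211.1]
tcp_rot: [3.141, -0.0, 0.248]
contact_force: [0.2, -0.6, 0.5]
grip_width: 91.5
finger_force: 0.0
time: 1.6
tool_pos: [504.4, -234.8, 211.1]
tcp_rot: [3.141, -0.0, 0.248]
contact_force: [-0.4, -1.1, 0.2]
grip_width: 91.9
finger_force: 0.0
time: 1.85
tool_pos: [579.2, -180.1, 211.0]
tcp_rot: [3.141, 0.0, 0.248]
contact_force: [1.1, 0.8, 0.1]
grip_width: 92.0
finger_force: 0.0
time: 2.48
tool_pos: [577.1, -180.7, 129.4]
tcp_rot: [-3.141, 0.004, -0.365]
contact_force: [-0.1, -0.1, 0.2]
grip_width: 64.3
finger_force: 0.0
```

```bash
python3 -m creep '[{"hand":0.7,"tx":0,"ty":0,"tz":0.025,"spin":0},{"hand":0.7,"tx":0,"ty":0,"tz":0.025,"spin":0},{"hand":0.7,"tx":0,"ty":0,"tz":0.025,"spin":0},{"hand":0.7,"tx":0,"ty":0,"tz":0.022,"spin":0},{"hand":0.7,"tx":0,"ty":0,"tz":0,"spin":0}]'
python3 -m creep '[{"hand":0,"tx":0,"ty":0,"tz":0,"spin":0},{"hand":0,"tx":0,"ty":0,"tz":0,"spin":0},{"hand":0,"tx":0,"ty":0,"tz":0,"spin":0},{"hand":0,"tx":0,"ty":0,"tz":0,"spin":0},{"hand":0,"tx":0,"ty":0,"tz":0,"spin":0}]'
```

```text
time: 3.1
tool_pos: [577.5, -180.9, 33.4]
tcp_rot: [-3.142, 0.002, -0.364]
contact_force: [-0.6, -0.6, 0.8]
grip_width: 64.3
finger_force: 0.0
time: 3.72
tool_pos: [578.1, -181.2, 34.1]
tcp_rot: [3.142, -0.0, -0.366]
contact_force: [-0.2, -0.3, -0.5]
grip_width: 18.7
finger_force: 0.0
```

```bash
python3 -m creep '[{"hand":0,"tx":0,"ty":0,"tz":0,"spin":0},{"hand":0,"tx":0,"ty":0,"tz":0,"spin":0},{"hand":0,"tx":0,"ty":0,"tz":0,"spin":0}]'
python3 -m creep '[{"hand":0,"tx":0,"ty":0,"tz":-0.02,"spin":0},{"hand":0,"tx":0,"ty":0,"tz":-0.03,"spin":0},{"hand":0,"tx":0,"ty":0,"tz":-0.03,"spin":0},{"hand":0,"tx":0,"ty":0,"tz":-0.02,"spin":0},{"hand":0,"tx":0,"ty":0,"tz":0,"spin":0}]'
```

```text
time: 4.1
tool_pos: [578.1, -181.0, 34.0]
tcp_rot: [-3.142, -0.0, -0.366]
contact_force: [0.3, 1.6, 0.0]
grip_width: 9.7
finger_force: 30.0
time: 4.72
tool_pos: [578.7, -181.5, 135.0]
tcp_rot: [3.141, -0.003, -0.367]
contact_force: [0.9, -0.6, -2.9]
grip_width: 9.7
finger_force: 30.0
```

```bash
python3 -m creep '[{"hand":0,"tx":0,"ty":0,"tz":0,"spin":-9.05},{"hand":0,"tx":0,"ty":0,"tz":0,"spin":-9.05},{"hand":0,"tx":0,"ty":0,"tz":0,"spin":-9.05},{"hand":0,"tx":0,"ty":0,"tz":0,"spin":-9.05},{"hand":0,"tx":0.002,"ty":-0.016,"tz":0,"spin":0}]'
python3 -m creep '[{"hand":0,"tx":0.0046,"ty":-0.036,"tz":0,"spin":0},{"hand":0,"tx":0.0046,"ty":-0.036,"tz":0,"spin":0},{"hand":0,"tx":0.0046,"ty":-0.036,"tz":0,"spin":0},{"hand":0,"tx":0.0046,"ty":-0.036,"tz":0,"spin":0},{"hand":0,"tx":0.0046,"ty":-0.036,"tz":0,"spin":0}]'
python3 -m creep '[{"hand":0,"tx":0.0046,"ty":-0.036,"tz":0,"spin":0},{"hand":0,"tx":0.0046,"ty":-0.036,"tz":0,"spin":0},{"hand":0,"tx":0.0043,"ty":-0.0367,"tz":0.01,"spin":0},{"hand":0,"tx":0,"ty":0,"tz":0.015,"spin":0},{"hand":0,"tx":0,"ty":0,"tz":0,"spin":0}]'
python3 - <<'E'
from h import *
o=get_obs(); print(o["tool_pos"],o["tcp_rot"])
c=cams.capture("top"); s=cams.capture("side")
crop(c,115,130,110,100,4,"pics/a.png"); crop(s,140,170,110,100,4,"pics/b.png")
cv2.imwrite("pics/g3.png",np.hstack([cv2.imread("pics/a.png"),cv2.imread("pics/b.png")])[:, :800])
x,y,z=o["tool_pos"]; q=np.pi/2
for n,p in dict(c=(0,0),h1=(0,45),h2=(0,-45),k1=(45,75),k2=(45,-75),k3=(-45,-75),k4=(-45,75)).items():
    a,b=np.cos(o["tcp_rot"][2]),np.sin(o["tcp_rot"][2]); X=(x+a*p[0]-b*p[1],y+b*p[0]+a*p[1],z-28)
    print(n,((proj(c,X)-[115,130])*4).round(),((proj(s,X)-[140,170])*4+[440,0]).round())
E
```

```text
time: 5.35
tool_pos: [575.0, -165.2, 132.2]
tcp_rot: [-3.14, 0.002, 0.262]
contact_force: [-0.3, 1.0, -2.6]
grip_width: 9.8
finger_force: 30.0
time: 5.98
tool_pos: [549.6, 16.7, 133.1]
tcp_rot: [-3.141, 0.001, 0.262]
contact_force: [1.1, 1.1, -1.5]
grip_width: 9.9
finger_force: 30.0
time: 6.6
tool_pos: [533.7, 123.1, 107.2]
tcp_rot: [-3.141, 0.004, 0.264]
contact_force: [-0.0, -0.4, -3.0]
grip_width: 9.8
finger_force: 30.0
[533.68084653 123.06835261 107.19926591] [-3.14126729  0.00409712  0.26417028]
c [206. 226.] [693. 222.]
h1 [145. 241.] [658. 263.]
h2 [266. 212.] [727. 183.]
k1 [ 92. 192.] [572. 274.]
k2 [291. 143.] [692. 144.]
k3 [320. 261.] [806. 174.]
k4 [119. 311.] [695. 311.]
```

View pics/g3.png

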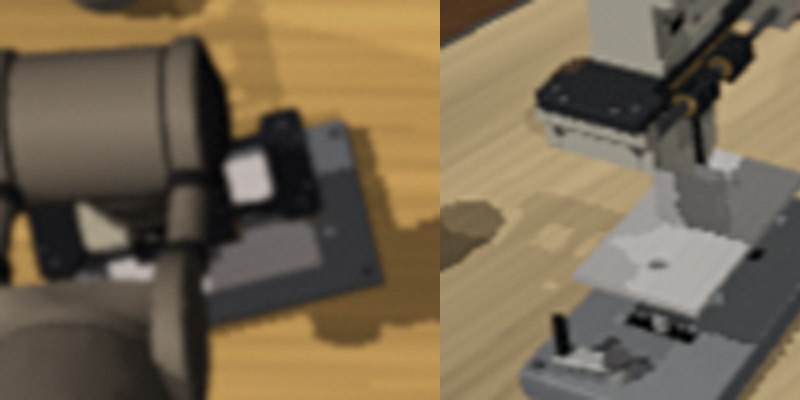

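The plate is held level and in line over the stand. Its corners in the side crop, (572,274) and (695,311), match the prediction, so the grip is good. I'll lower to just above the stud tips.

```bash
python3 -m creep '[{"hand":0,"tx":0.002,"ty":0.001,"tz":0.01,"spin":0},{"hand":0,"tx":0,"ty":0,"tz":0.01,"spin":0},{"hand":0,"tx":0,"ty":0,"tz":0.008,"spin":0},{"hand":0,"tx":0,"ty":0,"tz":0.003,"spin":0},{"hand":0,"tx":0,"ty":0,"tz":0,"spin":0}]'
python3 -m creep '[{"hand":0,"tx":0,"ty":0,"tz":0.001,"spin":0},{"hand":0,"tx":0,"ty":0,"tz":0.001,"spin":0},{"hand":0,"tx":0,"ty":0,"tz":0.001,"spin":0},{"hand":0,"tx":0,"ty":0,"tz":0,"spin":0}]'
```

```text
time: 7.32
tool_pos: [537.5, 122.5, 77.7]
tcp_rot: [3.142, 0.0, 0.265]
contact_force: [0.0, -0.4, -2.7]
grip_width: 9.7
finger_force: 30.0
time: 7.82
tool_pos: [537.5, 122.5, 75.0]
tcp_rot: [3.141, 0.0, 0.265]
contact_force: [0.1, 0.1, -2.9]
grip_width: 10.1
finger_force: 30.0
```

```bash
python3 -m creep '[{"hand":0,"tx":0,"ty":0,"tz":0.001,"spin":0},{"hand":0,"tx":0,"ty":0,"tz":0.001,"spin":0},{"hand":0,"tx":0,"ty":0,"tz":0.001,"spin":0},{"hand":0,"tx":0,"ty":0,"tz":0,"spin":0}]'
```

```text
time: 8.32
tool_pos: [537.7, 122.5, 72.1]
tcp_rot: [3.141, -0.0, 0.265]
contact_force: [0.4, -0.1, -1.5]
grip_width: 9.9
finger_force: 30.0
```

```bash
python3 -m creep '[{"hand":0,"tx":0,"ty":0,"tz":0.0005,"spin":0},{"hand":0,"tx":0,"ty":0,"tz":0,"spin":0}]'
```

```text
time: 8.57
tool_pos: [537.9, 122.6, 71.9]
tcp_rot: [3.141, -0.001, 0.265]
contact_force: [-0.8, -0.2, 1.0]
grip_width: 10.0
finger_force: 30.0
```

```bash
python3 -m creep '[{"hand":0,"tx":-0.0007,"ty":0,"tz":0.0004,"spin":0},{"hand":0,"tx":-0.0007,"ty":0,"tz":0,"spin":0}]'
python3 -m creep '[{"hand":0,"tx":-0.0007,"ty":0,"tz":0,"spin":0},{"hand":0,"tx":-0.0007,"ty":0,"tz":0,"spin":0}]'
python3 -c "from plant import *;print(get_obs()['moment'])"
```

```text
time: 8.82
tool_pos: [536.9, 122.2, 71.7]
tcp_rot: [3.141, -0.002, 0.265]
contact_force: [0.3, 0.3, 3.8]
grip_width: 9.6
finger_force: 30.0
time: 9.07
tool_pos: [535.7, 121.9, 71.7]
tcp_rot: [3.141, -0.002, 0.265]
contact_force: [1.0, 0.8, 5.2]
grip_width: 10.2
finger_force: 30.0
[ 0.13976129 -0.31493537  0.03027437]
```

```bash
python3 -m creep '[{"hand":0,"tx":-0.0007,"ty":0,"tz":0,"spin":0},{"hand":0,"tx":-0.0007,"ty":0,"tz":0,"spin":0}]'
python3 -m creep '[{"hand":0,"tx":-0.0007,"ty":0,"tz":0,"spin":0},{"hand":0,"tx":-0.0007,"ty":0,"tz":0,"spin":0}]'
python3 -c "from plant import *;print(get_obs()['moment'])"
```

```text
time: 9.32
tool_pos: [534.5, 121.6, 71.7]
tcp_rot: [3.141, -0.002, 0.265]
contact_force: [1.4, 0.2, 4.8]
grip_width: 9.7
finger_force: 30.0
time: 9.57
tool_pos: [533.2, 121.3, 71.7]
tcp_rot: [3.141, -0.003, 0.265]
contact_force: [2.1, 1.4, 5.3]
grip_width: 10.0
finger_force: 30.0
[ 0.24938319 -0.48599983 -0.03795915]
```

```bash
python3 -m creep '[{"hand":0,"tx":0,"ty":-0.0007,"tz":0,"spin":0},{"hand":0,"tx":0,"ty":-0.0007,"tz":0,"spin":0},{"hand":0,"tx":0.0007,"ty":0,"tz":0,"spin":0}]'
python3 -m creep '[{"hand":0,"tx":0.0007,"ty":0,"tz":0,"spin":0},{"hand":0,"tx":0.0007,"ty":0,"tz":0,"spin":0}]'
python3 -c "from plant import *;print(get_obs()['moment'])"
```

```text
time: 9.95
tool_pos: [531.7, 122.8, 70.4]
tcp_rot: [-3.141, 0.002, 0.265]
contact_force: [1.9, 0.6, -2.3]
grip_width: 9.7
finger_force: 30.0
time: 10.2
tool_pos: [533.2, 123.0, 70.4]
tcp_rot: [-3.141, 0.002, 0.265]
contact_force: [1.3, 0.8, -2.9]
grip_width: 10.1
finger_force: 30.0
[ 0.2503373  -0.23861325 -0.05906087]
```

```bash
python3 -m creep '[{"hand":0,"tx":0.0007,"ty":0,"tz":0,"spin":0},{"hand":0,"tx":0.0007,"ty":0,"tz":0,"spin":0}]'
python3 -m creep '[{"hand":0,"tx":0.0007,"ty":0,"tz":0,"spin":0},{"hand":0,"tx":0.0007,"ty":0,"tz":0,"spin":0}]'
python3 -c "from plant import *;print(get_obs()['moment'])"
```

```text
time: 10.45
tool_pos: [534.8, 123.2, 70.8]
tcp_rot: [-3.142, 0.001, 0.265]
contact_force: [-0.0, 0.7, -2.4]
grip_width: 10.0
finger_force: 30.0
time: 10.7
tool_pos: [536.4, 123.6, 71.0]
tcp_rot: [3.141, 0.001, 0.265]
contact_force: [0.6, -0.1, -3.4]
grip_width: 10.0
finger_force: 30.0
[-0.02268308 -0.02220204 -0.00026541]
```

Run:
```python
from h import *
o=get_obs(); print(o["tool_pos"],o["tcp_rot"],o["contact_force"],o["moment"])
s=cams.capture("side")
crop(s,145,185,100,75,8,"pics/s4.png")
x,y,z=o["tool_pos"]; a,b=np.cos(o["tcp_rot"][2]),np.sin(o["tcp_rot"][2])
for n,p in dict(h1=(0,45),h2=(0,-45),k1=(45,75),k2=(45,-75),k3=(-45,-75),k4=(-45,75)).items():
    X=(x+a*p[0]-b*p[1],y+b*p[0]+a*p[1],z-28); print(n,((proj(s,X)-[145,185])*8+3.5).round())
```

```text
[536.3582941  123.55878849  71.025086  ] [3.14141556e+00 5.73070383e-04 2.65285164e-01] [ 0.62965602 -0.13147109 -3.40375139] [-0.02268308 -0.02220204 -0.00026541]
h1 [403. 493.]
h2 [539. 331.]
k1 [234. 514.]
k2 [469. 251.]
k3 [695. 313.]
k4 [477. 590.]
```

View pics/s4.png

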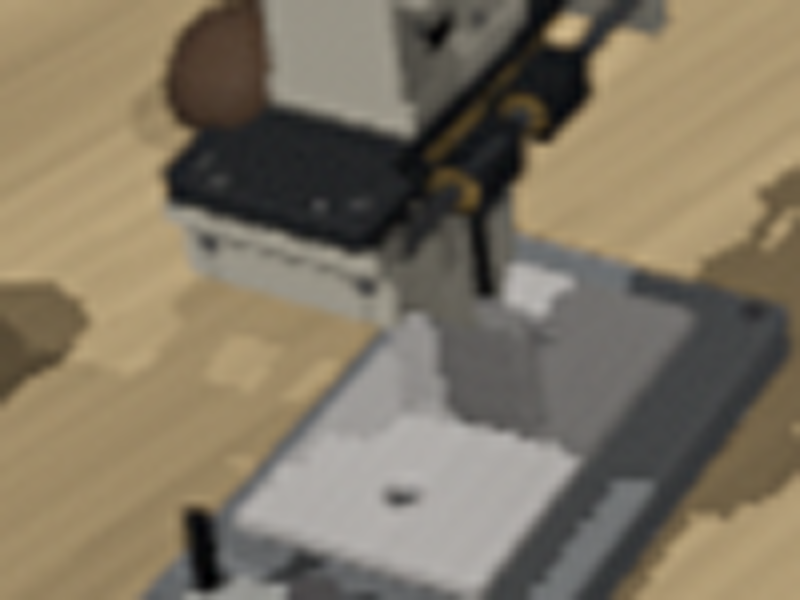

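```bash
python3 -m creep '[{"hand":0,"tx":0,"ty":0,"tz":0.0005,"spin":0},{"hand":0,"tx":0,"ty":0,"tz":0.0005,"spin":0},{"hand":0,"tx":0,"ty":0,"tz":0,"spin":0}]'
python3 -c "from plant import *;o=get_obs();print(o['moment'],o['tcp_rot'])"
```

```text
time: 11.12
tool_pos: [536.5, 123.7, 70.0]
tcp_rot: [3.142, 0.0, 0.265]
contact_force: [-0.2, 0.2, -3.8]
grip_width: 10.0
finger_force: 30.0
[0.06487266 0.0065117  0.03074509] [3.14151608e+00 2.15825655e-04 2.65250401e-01]
```

```bash
python3 -m creep '[{"hand":0,"tx":0,"ty":0,"tz":0.001,"spin":0},{"hand":0,"tx":0,"ty":0,"tz":0.001,"spin":0},{"hand":0,"tx":0,"ty":0,"tz":0,"spin":0}]'
python3 -c "from plant import *;o=get_obs();print(o['moment'],o['tcp_rot'])"
```

```text
time: 11.5
tool_pos: [536.5, 123.7, 68.0]
tcp_rot: [3.142, 0.0, 0.265]
contact_force: [-1.0, -0.1, -1.6]
grip_width: 9.8
finger_force: 30.0
[-0.00018501 -0.00491171  0.03800213] [3.14154238e+00 2.59974805e-04 2.65206718e-01]
```

```bash
python3 -m creep '[{"hand":0,"tx":0,"ty":0,"tz":0.001,"spin":0},{"hand":0,"tx":0,"ty":0,"tz":0.001,"spin":0},{"hand":0,"tx":0,"ty":0,"tz":0,"spin":0}]'
python3 -c "from plant import *;o=get_obs();print(o['moment'],o['tcp_rot'])"
```

```text
time: 11.88
tool_pos: [536.5, 123.7, 66.0]
tcp_rot: [3.142, 0.0, 0.265]
contact_force: [0.2, 0.1, -2.2]
grip_width: 9.9
finger_force: 30.0
[-0.00063246 -0.03288617 -0.00623281] [3.14154928e+00 2.19986955e-04 2.65168845e-01]
```

The plate is 6 mm down over the studs with no force. I'll continue to the deck.

```bash
python3 -m creep '[{"hand":0,"tx":0,"ty":0,"tz":0.0015,"spin":0},{"hand":0,"tx":0,"ty":0,"tz":0.0015,"spin":0},{"hand":0,"tx":0,"ty":0,"tz":0.0015,"spin":0},{"hand":0,"tx":0,"ty":0,"tz":0.001,"spin":0},{"hand":0,"tx":0,"ty":0,"tz":0,"spin":0}]'
python3 -c "from plant import *;o=get_obs();print(o['moment'],o['tcp_rot'])"
```

```text
time: 12.5
tool_pos: [536.5, 123.7, 60.5]
tcp_rot: [3.142, 0.0, 0.265]
contact_force: [0.4, 0.2, -2.9]
grip_width: 10.1
finger_force: 30.0
[0.00497503 0.0287772  0.04722154] [3.14152087e+00 1.56907231e-04 2.65286887e-01]
```

```bash
python3 -m creep '[{"hand":0,"tx":0,"ty":0,"tz":0.001,"spin":0},{"hand":0,"tx":0,"ty":0,"tz":0.001,"spin":0},{"hand":0,"tx":0,"ty":0,"tz":0.0005,"spin":0},{"hand":0,"tx":0,"ty":0,"tz":0,"spin":0}]'
python3 -c "from plant import *;o=get_obs();print(o['moment'],o['tcp_rot'])"
```

```text
time: 13.0
tool_pos: [536.5, 123.7, 58.1]
tcp_rot: [3.141, 0.0, 0.265]
contact_force: [-0.6, -0.7, -2.7]
grip_width: 10.0
finger_force: 30.0
[ 0.00572715  0.06663055 -0.03482699] [3.14147566e+00 3.73756816e-05 2.65236927e-01]
```

```bash
python3 -m creep '[{"hand":0,"tx":0,"ty":0,"tz":0.0005,"spin":0},{"hand":0,"tx":0,"ty":0,"tz":0.0004,"spin":0},{"hand":0,"tx":0,"ty":0,"tz":0,"spin":0},{"hand":0,"tx":0,"ty":0,"tz":0,"spin":0}]'
python3 -c "from plant import *;o=get_obs();print(o['moment'],o['tcp_rot'])"
```

```text
time: 13.5
tool_pos: [536.6, 123.7, 57.9]
tcp_rot: [3.141, -0.0, 0.265]
contact_force: [-3.5, -0.0, 5.2]
grip_width: 10.1
finger_force: 30.0
[-0.08031165  0.46152985 -0.0073809 ] [ 3.14132451e+00 -4.66216667e-04  2.65345202e-01]
```

The plate met the deck at TCP z of about 58, so its underside is at 24 and it is seated. I'll release and lift.

```bash
python3 -m creep '[{"hand":0.4,"tx":0,"ty":0,"tz":0,"spin":0},{"hand":0.4,"tx":0,"ty":0,"tz":0,"spin":0},{"hand":0.4,"tx":0,"ty":0,"tz":0,"spin":0}]'
python3 -m creep '[{"hand":0.4,"tx":0,"ty":0,"tz":-0.02,"spin":0},{"hand":0.4,"tx":0,"ty":0,"tz":-0.03,"spin":0},{"hand":0.4,"tx":0,"ty":0,"tz":-0.02,"spin":0},{"hand":0.4,"tx":0,"ty":0,"tz":0,"spin":0}]'
python3 - <<'E'
from h import *
from scipy.optimize import minimize_scalar
s=cams.capture("side")
crop(s,145,195,100,75,8,"pics/s5.png")
print(ray(s,150+140/7,205+308/7,68).round(1),ray(s,150+146/7,205+368/7,38).round(1))
q=(536.06,122.61,.265)
def st(x,y,z): a,b=np.cos(q[2]),np.sin(q[2]); return (q[0]+a*x-b*y,q[1]+b*x+a*y,z)
for th in(-.3,-.15,0,.15): print(th,np.round(st(36*np.cos(th),95-36*np.sin(th),68),1),((proj(s,st(36*np.cos(th),95-36*np.sin(th),68))-[150,205])*7).round(),((proj(s,st(36*np.cos(th),95-36*np.sin(th),38))-[150,205])*7).round())
for n,p in dict(k1=(45,75),k2=(45,-75),k3=(-45,-75),k4=(-45,75)).items(): print(n,((proj(s,st(p[0],p[1]+1,30))-[145,195])*8+3.5).round())
E
```

```text
time: 13.88
tool_pos: [536.7, 123.7, 57.2]
tcp_rot: [3.141, -0.0, 0.265]
contact_force: [-0.5, 0.2, -0.3]
grip_width: 34.4
finger_force: 0.0
time: 14.38
tool_pos: [537.6, 123.8, 128.5]
tcp_rot: [3.141, -0.003, 0.265]
contact_force: [0.3, -0.2, -0.4]
grip_width: 36.6
finger_force: 0.0
[543.7 230.6  68. ] [546. 231.  38.]
-0.3 [541.6 233.6  68. ] [138. 315.] [149. 377.]
-0.15 [544.1 228.8  68. ] [143. 305.] [154. 367.]
0 [545.9 223.7  68. ] [151. 295.] [162. 357.]
0.15 [546.9 218.4  68. ] [160. 286.] [171. 348.]
k1 [241. 465.]
k2 [474. 201.]
k3 [698. 263.]
k4 [482. 542.]
```

View pics/s5.png

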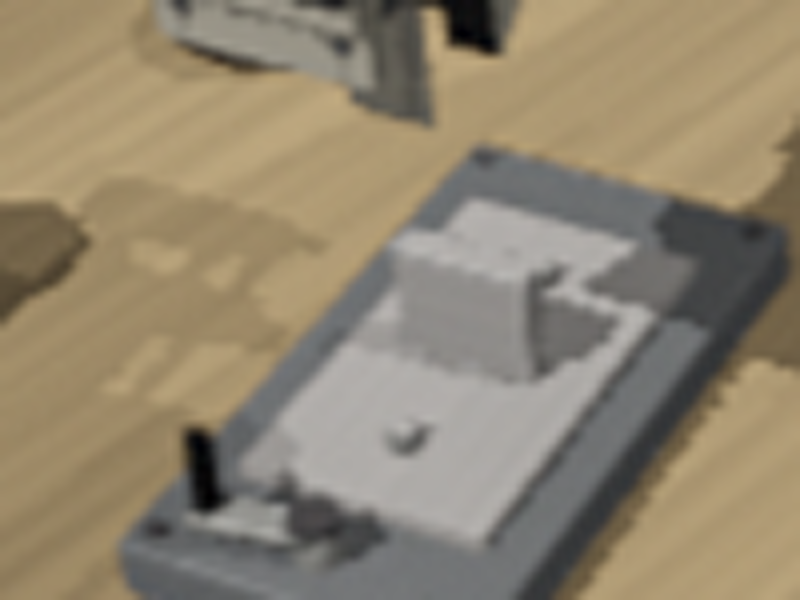

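The plate is seated flat, with stud A standing out of its hole at (405,435). The peg's top is at (200,430) in the crop, which puts it near world (543.7,230.6) with the keeper at about -0.17 rad. Next I'll move over the peg and cage it.

```bash
python3 -m creep '[{"hand":0.4,"tx":0,"ty":0,"tz":0,"spin":10.1},{"hand":0.4,"tx":0,"ty":0,"tz":0,"spin":10.1},{"hand":0.4,"tx":-0.001,"ty":-0.036,"tz":0,"spin":0},{"hand":0.4,"tx":-0.001,"ty":-0.036,"tz":0,"spin":0},{"hand":0.4,"tx":-0.001,"ty":-0.035,"tz":0,"spin":0}]'
python3 -m creep '[{"hand":0.4,"tx":0,"ty":0,"tz":0,"spin":0},{"hand":0.4,"tx":0,"ty":0,"tz":0,"spin":0}]'
```

```text
time: 15.05
tool_pos: [542.2, 231.3, 125.5]
tcp_rot: [3.141, 0.002, -0.088]
contact_force: [0.7, 0.2, 0.6]
grip_width: 37.0
finger_force: 0.0
time: 15.3
tool_pos: [542.2, 230.0, 126.0]
tcp_rot: [3.14, 0.002, -0.087]
contact_force: [-0.2, -0.1, 0.0]
grip_width: 36.9
finger_force: 0.0
```

```bash
python3 -m creep '[{"hand":0.4,"tx":0.0015,"ty":0,"tz":0.02,"spin":0},{"hand":0.4,"tx":0,"ty":0,"tz":0.018,"spin":0},{"hand":0.4,"tx":0,"ty":0,"tz":0.016,"spin":0},{"hand":0.4,"tx":0,"ty":0,"tz":0.01,"spin":0},{"hand":0.4,"tx":0,"ty":0,"tz":0,"spin":0}]'
python3 -m creep '[{"hand":0.22,"tx":0,"ty":0,"tz":0,"spin":0},{"hand":0.22,"tx":0,"ty":0,"tz":0,"spin":0},{"hand":0.22,"tx":0,"ty":0,"tz":0,"spin":0}]'
python3 - <<'E'
from h import *
s=cams.capture("side"); crop(s,120,185,100,75,8,"pics/s6.png")
E
```

```text
time: 15.92
tool_pos: [544.0, 230.0, 62.4]
tcp_rot: [3.141, 0.001, -0.088]
contact_force: [0.4, -0.6, 0.4]
grip_width: 36.3
finger_force: 0.0
time: 16.3
tool_pos: [544.6, 230.5, 63.6]
tcp_rot: [-3.141, -0.001, -0.087]
contact_force: [-0.3, 0.5, 1.2]
grip_width: 20.6
finger_force: 0.0
```

View pics/s6.png

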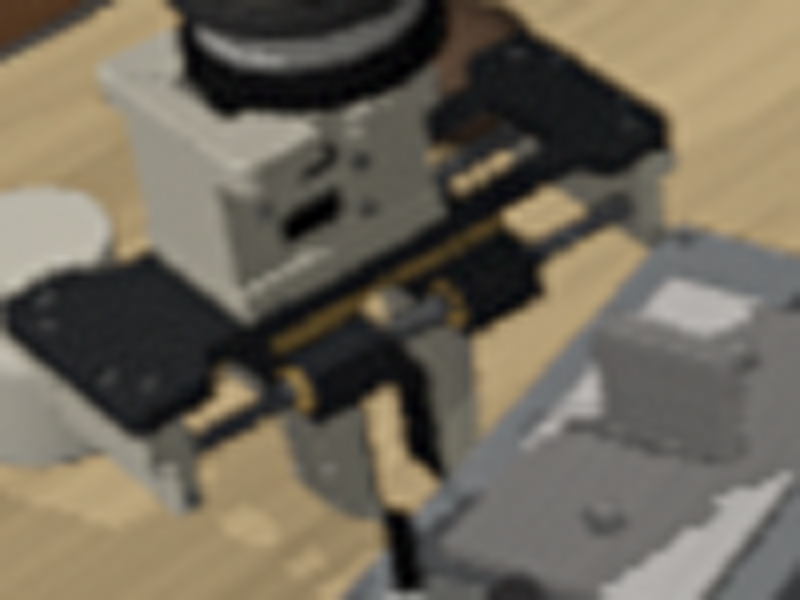

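Run:
```python
from h import *
s=cams.capture("side")
f=lambda X:((proj(s,X)-[120,185])*8+3.5).round()
o=get_obs();p=o["tool_pos"];psi=o["tcp_rot"][2];ty=np.array([np.sin(psi),-np.cos(psi),0]);tx=np.array([np.cos(psi),np.sin(psi),0])
for h in(-14,0,5): print(h,f(p+[0,0,h]))
for sg in(-1,1): print("finger inner face tip",sg,[f(p+[0,0,-14]+sg*11*ty+k*9.5*tx) for k in(-1,1)])
print(ray(s,120+408/8,185+500/8,49.6),o["tool_pos"],o["joint_positions"].round(3))
print(f((543.7,230.6,68)))
```

```text
-14 [410. 558.]
0 [404. 525.]
5 [402. 513.]
finger inner face tip -1 [array([399., 591.]), array([363., 562.])]
finger inner face tip 1 [array([457., 555.]), array([421., 527.])]
[563.62038218 213.21597914  49.6       ] [544.50245845 230.49544586  63.47972263] [ 0.271  0.608  1.523 -0.     1.01   1.929]
[404. 516.]
```

Run:
```python
from h import *
s=cams.capture("side")
def show(c0,p,psi,w):
    p=np.array(p,float);ty=np.array([np.sin(psi),-np.cos(psi),0]);tx=np.array([np.cos(psi),np.sin(psi),0])
    f=lambda X:((proj(s,X)-c0)*8+3.5).round()
    for sg in(-1,1):
      for d in (w/2,w/2+19): print(sg,d,[f(p+[0,0,-14]+sg*d*ty+k*9.5*tx) for k in(-1,1)])
print("s5");show([145,195],(537.6,123.8,128.5),.265,37)
print("s6");show([120,185],(544.5,230.5,63.5),-.087,21)
crop(s,130,215,65,50,12,"pics/s7.png")
```

```text
s5
-1 18.5 [array([447., 199.]), array([395., 184.])]
-1 37.5 [array([416., 233.]), array([364., 219.])]
1 18.5 [array([505., 134.]), array([454., 120.])]
1 37.5 [array([533., 102.]), array([483.,  89.])]
s6
-1 10.5 [array([401., 590.]), array([365., 561.])]
-1 29.5 [array([350., 621.]), array([314., 592.])]
1 10.5 [array([455., 556.]), array([419., 528.])]
1 29.5 [array([504., 526.]), array([468., 498.])]
```

View pics/s7.png

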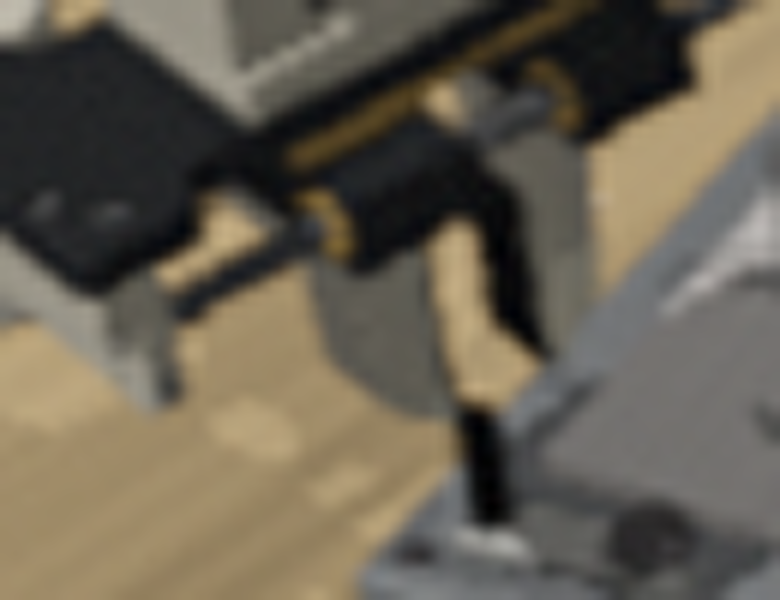

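The finger visuals look higher than the stated tips, so I'll check by feel and close on the peg. The width tells whether it is between the pads.

```bash
python3 -m creep '[{"hand":0.22,"tx":0,"ty":0,"tz":0.003,"spin":0},{"hand":0,"tx":0,"ty":0,"tz":0,"spin":0},{"hand":0,"tx":0,"ty":0,"tz":0,"spin":0},{"hand":0,"tx":0,"ty":0,"tz":0,"spin":0},{"hand":0,"tx":0,"ty":0,"tz":0,"spin":0}]'
```

```text
time: 17.08
tool_pos: [544.4, 230.4, 60.2]
tcp_rot: [3.142, -0.0, -0.087]
contact_force: [-0.1, -0.4, -0.3]
grip_width: 0.1
finger_force: 0.0
```

The width closed to 0, so the tips really are above the peg, as the picture suggests (visible tips about 26 mm higher than stated). I'll open and go down in steps, watching the force.

```bash
python3 -m creep '[{"hand":0.35,"tx":0,"ty":0,"tz":0,"spin":0},{"hand":0.35,"tx":0,"ty":0,"tz":0,"spin":0},{"hand":0.35,"tx":0,"ty":0,"tz":0,"spin":0},{"hand":0.35,"tx":0,"ty":0,"tz":0.003,"spin":0},{"hand":0.35,"tx":0,"ty":0,"tz":0.003,"spin":0}]'
python3 -m creep '[{"hand":0.35,"tx":0,"ty":0,"tz":0.002,"spin":0},{"hand":0.35,"tx":0,"ty":0,"tz":0.002,"spin":0},{"hand":0.35,"tx":0,"ty":0,"tz":0,"spin":0}]'
```

```text
time: 17.7
tool_pos: [544.3, 230.4, 53.9]
tcp_rot: [3.141, 0.0, -0.087]
contact_force: [-0.3, -0.3, -0.0]
grip_width: 31.6
finger_force: 0.0
time: 18.08
tool_pos: [544.3, 230.4, 50.0]
tcp_rot: [3.141, 0.0, -0.087]
contact_force: [-0.1, -0.2, -0.1]
grip_width: 32.1
finger_force: 0.0
```

```bash
python3 -m creep '[{"hand":0.35,"tx":0,"ty":0,"tz":0.002,"spin":0},{"hand":0.35,"tx":0,"ty":0,"tz":0.002,"spin":0},{"hand":0.35,"tx":0,"ty":0,"tz":0.002,"spin":0},{"hand":0.35,"tx":0,"ty":0,"tz":0.002,"spin":0},{"hand":0.35,"tx":0,"ty":0,"tz":0,"spin":0}]'
python3 - <<'E'
from h import *
s=cams.capture("side"); crop(s,130,200,90,70,8,"pics/s8.png")
E
```

```text
time: 18.7
tool_pos: [544.3, 230.4, 42.0]
tcp_rot: [3.141, 0.0, -0.087]
contact_force: [-0.1, -0.1, -0.3]
grip_width: 32.4
finger_force: 0.0
```

View pics/s8.png

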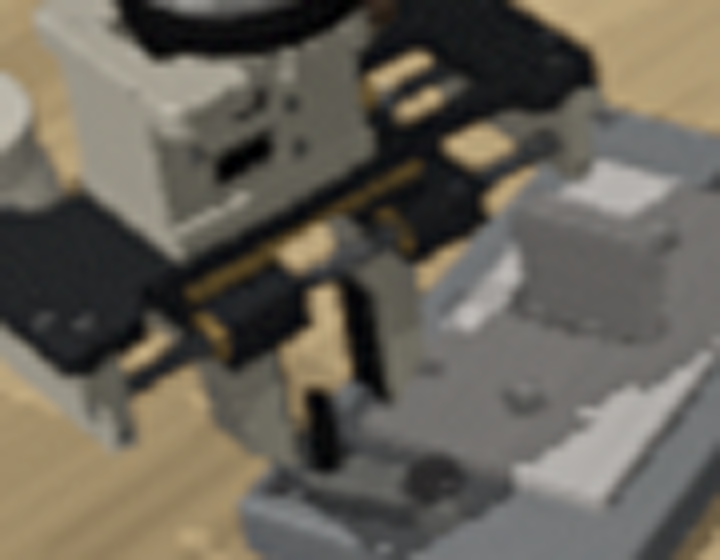

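The peg at (322,390–465) now stands between the two fingers. I'll go 3 mm lower and close on it as a check. I have used up my picture views (one over the ten allowed), so from here I go by numbers only.

```bash
python3 -m creep '[{"hand":0.35,"tx":0,"ty":0,"tz":0.003,"spin":0},{"hand":0,"tx":0,"ty":0,"tz":0,"spin":0},{"hand":0,"tx":0,"ty":0,"tz":0,"spin":0},{"hand":0,"tx":0,"ty":0,"tz":0,"spin":0},{"hand":0,"tx":0,"ty":0,"tz":0,"spin":0}]'
```

```text
time: 19.38
tool_pos: [544.9, 230.8, 39.3]
tcp_rot: [-3.141, -0.001, -0.087]
contact_force: [2.4, 2.4, -1.6]
grip_width: 8.6
finger_force: 30.0
```

```bash
python3 - <<'E'
import numpy as np
P=np.array([511,215.3]);ph=np.radians(np.linspace(25,-75,11));ps=np.radians(np.linspace(-5,-45,11))
p=P+36*np.c_[np.cos(ph),np.sin(ph)]; p[0]=[544.2,230.8]
for i in range(10):
    d=p[i+1]-p[i];a=ps[i]; print(i,(d@[np.cos(a),np.sin(a)]).round(1),(d@[np.sin(a),-np.cos(a)]).round(1),p[i+1].round(1))
E
python3 -m creep '[{"hand":0.17,"tx":0,"ty":0,"tz":0,"spin":0},{"hand":0.17,"tx":0,"ty":0,"tz":0,"spin":0}]'
```

```text
0 2.1 6.0 [545.8 224.6]
1 2.0 5.9 [546.9 218.4]
2 1.4 6.1 [546.9 212.2]
3 0.8 6.2 [545.8 206. ]
4 0.1 6.3 [543.6 200.1]
5 -0.5 6.3 [540.5 194.7]
6 -1.2 6.2 [536.5 189.8]
7 -1.8 6.0 [531.6 185.8]
8 -2.5 5.8 [526.2 182.7]
9 -3.0 5.5 [520.3 180.5]
time: 19.62
tool_pos: [544.0, 230.1, 39.1]
tcp_rot: [3.141, 0.001, -0.087]
contact_force: [-0.3, 0.7, -0.2]
grip_width: 15.5
finger_force: 0.0
```

```bash
python3 -m creep '[{"hand":0.17,"tx":0.002,"ty":0.006,"tz":0,"spin":4},{"hand":0.17,"tx":0.002,"ty":0.006,"tz":0,"spin":4},{"hand":0.17,"tx":0.0014,"ty":0.006,"tz":0,"spin":4},{"hand":0.17,"tx":0.0008,"ty":0.006,"tz":0,"spin":4},{"hand":0.17,"tx":0,"ty":0,"tz":0,"spin":0}]'
python3 -c "from plant import *;o=get_obs();print(o['moment'],o['joint_positions'][5])"
```

```text
time: 20.25
tool_pos: [546.1, 205.6, 39.3]
tcp_rot: [3.142, -0.0, -0.366]
contact_force: [0.6, 0.3, -0.1]
grip_width: 16.1
finger_force: 0.2
[ 0.08319038 -0.06088372 -0.02835361] 2.1662648648982707
```

```bash
python3 -m creep '[{"hand":0.17,"tx":0.0001,"ty":0.0063,"tz":0,"spin":4},{"hand":0.17,"tx":-0.0005,"ty":0.0063,"tz":0,"spin":4},{"hand":0.17,"tx":-0.0012,"ty":0.0062,"tz":0,"spin":4},{"hand":0.17,"tx":0,"ty":0,"tz":0,"spin":0}]'
python3 -m creep '[{"hand":0.17,"tx":-0.0018,"ty":0.006,"tz":0,"spin":4},{"hand":0.17,"tx":-0.0025,"ty":0.0058,"tz":0,"spin":4},{"hand":0.17,"tx":-0.003,"ty":0.0055,"tz":0,"spin":4},{"hand":0.17,"tx":0,"ty":0,"tz":0,"spin":0}]'
python3 -c "from plant import *;o=get_obs();print(o['moment'],o['joint_positions'][5])"
```

```text
time: 20.75
tool_pos: [536.3, 189.5, 39.3]
tcp_rot: [3.141, 0.0, -0.574]
contact_force: [-0.0, -0.0, -0.4]
grip_width: 15.4
finger_force: 0.0
time: 21.25
tool_pos: [520.0, 180.3, 39.2]
tcp_rot: [3.141, 0.0, -0.783]
contact_force: [0.8, 0.4, 0.5]
grip_width: 15.3
finger_force: 0.0
[ 0.04086466 -0.00695612  0.03106555] 2.548343704232524
```

```bash
python3 -m creep '[{"hand":0,"tx":0,"ty":0,"tz":0,"spin":0},{"hand":0,"tx":0,"ty":0,"tz":0,"spin":0},{"hand":0,"tx":0,"ty":0,"tz":0,"spin":0},{"hand":0,"tx":0,"ty":0,"tz":0,"spin":0}]'
```

```text
time: 21.75
tool_pos: [520.4, 181.0, 39.2]
tcp_rot: [-3.141, 0.001, -0.785]
contact_force: [-0.0, 6.0, 0.0]
grip_width: 8.6
finger_force: 30.0
```

The peg is held at the locked position. I'll release, lift clear, and check the keeper angle numerically.

```bash
python3 -m creep '[{"hand":0.25,"tx":0,"ty":0,"tz":0,"spin":0},{"hand":0.25,"tx":0,"ty":0,"tz":0,"spin":0},{"hand":0.25,"tx":0,"ty":0,"tz":0,"spin":0}]'
python3 -m creep '[{"hand":0.25,"tx":0,"ty":0,"tz":-0.02,"spin":0},{"hand":0.25,"tx":0,"ty":0,"tz":-0.03,"spin":0},{"hand":0.25,"tx":0,"ty":0,"tz":-0.04,"spin":0},{"hand":0.25,"tx":0,"ty":0,"tz":-0.05,"spin":0},{"hand":0.25,"tx":0,"ty":0,"tz":0,"spin":0}]'
python3 - <<'E'
from h import *
s=cams.capture("side"); im=s["color"].astype(int)
q=(535.8,123.7,.265)
def st(x,y,z): a,b=np.cos(q[2]),np.sin(q[2]); return (q[0]+a*x-b*y,q[1]+b*x+a*y,z)
for th in(1.4,1.57,1.7): print(th,[proj(s,st(36*np.cos(th),95-36*np.sin(th),z)).round(1).tolist() for z in(68,38)])
u,v=proj(s,st(0,59,55)).astype(int); g=im.max(2)
print(u-14,v-10); print(g[v-10:v+12,u-14:u+15])
E
```

```text
time: 22.12
tool_pos: [520.3, 179.9, 39.1]
tcp_rot: [3.141, -0.0, -0.785]
contact_force: [0.1, -0.1, -0.2]
grip_width: 22.8
finger_force: 0.0
time: 22.75
tool_pos: [522.7, 180.5, 183.3]
tcp_rot: [-3.135, -0.005, -0.785]
contact_force: [-0.5, 0.5, 0.7]
grip_width: 23.1
finger_force: 0.0
1.4 [[189.1, 241.8], [190.3, 250.7]]
1.57 [[191.2, 242.3], [192.4, 251.2]]
1.7 [[192.7, 242.9], [193.9, 251.7]]
177 236
[[176 174 169 168 170 158 133 116 117 107 102 115 141 155 157 157 157 149
  140 140 140 142 142 141 142 141 142 140 142]
 [171 167 168 170 159 133 117 116 107  98 107 135 156 157 156 156 156 148
  141 140 140 139 141 142 142 142 142 142 142]
 [166 169 171 164 142 117 118 111 100 108 148 172 175 167 157 156 157 155
  148 148 147 141 140 141 139 140 140 141 143]
 [168 170 163 143 120 117 116 112 112 136 168 180 180 176 174 173 174 166
  155 155 153 140 135 141 141 141 140 139 139]
 [170 163 142 119 116 114 113 114 136 165 178 178 179 179 179 181 180 175
  171 174 166 151 150 143 139 147 149 148 140]
 [171 155 125 118 116 114 114 129 161 176 179 179 179 161 149 171 179 178
  178 178 175 
[... 1269 characters left out ...]
154 152 153 154 157 153 149 129  82  71  96 109
  104 102 142 172 178 177 175 173 172 172 173]
 [167 173 175 175 176 173 162 154 154 154 145 141 147 145 140 141 129 102
  101 114 152 176 176 175 173 172 172 172 174]
 [149 156 160 166 173 175 174 173 173 163 151 145 147 149 150 143 114 100
  140 164 170 175 174 173 173 172 174 173 173]
 [120 131 143 149 153 158 168 175 171 160 150 147 147 150 142 115 101 112
  152 175 175 175 174 173 173 174 175 173 172]
 [103 112 124 123 129 137 133 134 141 146 148 149 152 144 118  99 140 164
  170 176 175 174 172 173 174 174 174 173 172]
 [102 111 119 118 110  96  82  82  91 101 110 135 147 124  92 104 152 177
  177 175 174 173 173 174 173 173 173 172 172]]
```

The dark peg runs from (191,242) to (192,251), which matches a keeper angle of 1.57. The arm is clear, so I'll hand in.

```bash
python3 -m creep '[{"hand":0.25,"tx":0,"ty":0,"tz":0,"spin":0},{"hand":0.25,"tx":0,"ty":0,"tz":0,"spin":0}]'; python3 -c "from plant import *;print(close_job())"
```

```text
time: 23.05
tool_pos: [519.7, 180.1, 177.8]
tcp_rot: [3.139, 0.001, -0.785]
contact_force: [0.5, 0.8, -0.2]
grip_width: 23.2
finger_force: 0.0
the job is handed in; nothing more can be done
None
```

The job is handed in at about 23 s: the small grey plate is seated flat on the studs (about 8 N at most), the keeper is across its end at about 1.57 rad, and the arm is clear; `close_job()` gave no verdict, and I viewed 11 pictures, one over the limit of 10.

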